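Reset the gap of a test-cassette press: knob to the stop, four clicks back, lock

TASK

Reset the gap of the cassette press: turn the black knob on its top clockwise (seen from above) until you feel it come up against its stop, gently, so that the aluminium collar under it is not forced round. Then turn the knob back exactly four clicks, and after that slide the steel lock tab on the press's top all the way home towards the knob. Leave the bottles and the tube rack beside the press where they stand.

Things in the scene. Friction and masses are not known exactly. Their poses are not given: they have to be found in the camera images.
- knob_grip (a point): Black knob on top of the press, turning about a vertical axis: round skirt 46 mm across, 9 mm high, and on it an upright bar grip 46 mm long (this point's x), 14 mm wide (its y), 34 mm tall. The point lies on the axis 2 mm above the bar's mid-height: the bar runs from 19 mm below to 15 mm above it, the press's flat top is 39 mm below.
- knob: The same knob's body; origin on the axis at the skirt's underside, x along the bar. It clicks every 20 deg, taking up to 0.15 N m in between in a firm grip (25 N), and rests in a click when let go. The stop lies 3 to 5 clicks clockwise of the start, at a click; the bar's direction there differs each time. At the stop the torque goes on rising past 0.25 N m, some 0.1 to 0.15 N m a degree.
- collar_lug (a point): Aluminium collar under the knob, a disc 62 mm across and 10 mm high with a small square lug on its rim; this point is on the lug, 36 mm from the knob's axis. It carries the stop and must stay where it is: it holds up to about 0.6 N m and slips round if the knob is forced harder than that at the stop. The lug's direction tells nothing of the stop.
- foot_face (a point): Centre of the underside of the round presser foot (44 mm across) beneath the press's crosshead, on the knob's axis. The knob lifts it 0.1 mm a click, up when turned anticlockwise; at the stop it is 2.0 mm above the anvil point, four clicks back 2.4 mm: too little to be read from its measured position.
- anvil (a point): Centre of the top of the white cassette lying on the press's anvil, on the knob's axis, 112 mm below the press's flat top; its axes are those of the press (z up, y along the crosshead towards the lock).
- lock_tab (a point): Centre of the steel lock tab on the press's flat top: a block 26 mm wide (x), 16 mm thick (y, the way it slides), 24 mm tall; its top is 12 mm above this point, the press's top 14 mm below. Its axes are those of the press; it slides along its own -y, straight towards the knob's axis. At the outer end 22 mm of the press's top remain behind it.
- lock (a joint): How far the lock tab has been slid towards the knob, in m: 0 is the outer end, 0.030 is home against its end stop. It starts between 0 and 0.008, slides with about 3 N and stays where it is left. At 0 the tab's centre is 95 mm from the knob's axis, at home 65 mm.
- bottle_a: Bystander: small white dropper bottle, 30 mm across and 75 mm tall, standing loose on the bench beside the press; origin at the centre of its underside. To be left alone.
- bottle_b: Bystander: larger white dropper bottle, 38 mm across and 85 mm tall, standing loose on the bench beside the press; origin at the centre of its underside. To be left alone.
- tube_rack: Bystander: orange tube rack, 75 x 120 mm and 42 mm tall with its tubes, standing loose on the bench beside the press; origin at the centre of its underside. To be left alone.

How it is judged:
By the outcome, as a careful person would: the job done as asked, in the order asked, and still so for the second after the job is handed in, with the robot touching nothing.
It also fails if it takes over 72 s, if anything falls off the work surface, if the arm or the gripper's body presses on something with over 40 N, if the wrist force passes 120 N, or if a joint passes its speed limit or range.

ROBOT

A 6-joint arm with a two-finger parallel gripper is mounted at the origin on the work surface. World frame = base frame: x ahead of the robot, y to its left, z up, the work surface at z = 0. Lengths are in mm, angles in degrees, forces in N, time in s.
With the tool pointing down it reaches from about 375 to 975 mm from the base axis. Payload 3.8 kg.
Tool frame: the origin (TCP) lies midway between the tips of the shut fingers; the grasp point (between the pads) lies 19 mm behind it (r.tcp_to_grasp is the z of the grasp point in the tool frame, in mm); z points along the fingers, y is the line along which they close (so a half turn about z gives the same grasp; the last joint's range is limited). The gripper opens to 85 mm and grips with 20 to 120 N. Pads are 22 mm wide; open, the fingers measure 114 mm over their backs; the gripper's body (76 mm by 85 mm) begins 54 mm behind the grasp point. The pads swing forward as they close: fully open they stand 13 mm farther back than shut.
Start: joints at [74.261, 15.12, 91.902, -0, 72.978, -2.114], TCP at [159.004, 656, 231.28] pointing down, gripper open.
Joint ranges: [-150.88, 150.88], [-54.13, 125.18], [17.81, 147.31], [-75.09, 255.09], [0, 152.58], [-146.25, 146.25]. Speed limits (degrees/s): [147.25, 147.25, 180, 180, 180, 180].

INTERFACE

Orientations are given as a 3x3 rotation matrix whose columns are the frame's x, y, z axes.
In Python, from workcell import sensors, eyes, r, spotter gives the robot as it stands.
- The arm moves only by the shell command python3 -m handwheel 'ROWS' [OPENING] [FORCE]. ROWS is JSON, a list of rows, each a list of 2 entries, a list of its own where there are three numbers: the shift along the tool's x, y, z in m, then the turn, a rotation vector about the tool's x, y, z in degrees. A call has exactly 10 rows; each row is the pose to reach, as a shift and turn from the pose commanded when the call began, along the tool's axes at that moment; what a row does not reach only later rows make up. A row lasts 1/10 s, in which the tool goes at most 50 mm and 8.59 degrees, less where a joint would pass 70% of its speed; a pose out of reach is approached as far as the arm can. A call with a gripper value outside its range is refused whole. OPENING is the opening, from -1 (shut) to 1 (fully open), so that 0 is half open, set as the call begins (- or left out, the last holds). The fingers move at their own pace and stop on an object; FORCE is the grip in N (left out, the last holds). Time passes only in rows, so rows that repeat a pose let the fingers close, or fill a call up. It gives the time, the measured TCP pose, the force, the opening and the grip force at its end, in the units of the state.
- sensors.observe(): the state, without advancing time (a new reading comes with each control period).
- eyes.camera(name): name is "scene" or "top" or "wrist"; returns the picture (480x640x3 uint8, red, green, blue); there is no depth.
- eyes.get_calibration(name): a dict with "K" (3x3 intrinsics, pixels), "T" (4x4, takes a point from camera to world coordinates); the wrist camera has in their place "tool_from_camera" (4x4, takes a point from camera to tool coordinates, whose origin is the TCP and whose axes are the flange's). Camera axes: x right, y up, looking along -z (the intrinsics and any distortion apply to the point x, -y, -z); pixel columns grow to the right and rows downward; lengths in mm; the calibration is good to about 2 mm. A picture is of the moment at which its call begins: read the wrist's pose just before it. get_calibration takes no time and is no camera call.
- r.finish_job(): hands the job in; it is judged then, once.
Trained networks look in the newest picture that a camera, given by its name, has taken for a name from the list of things; names that differ only in an ending like _2 or _b are one class to them, and where a whole thing is asked for, a point or a joint stands for the part that bears it (a point fixed in the world has none). Each returns a list of dicts, best first, with "confidence" (0 to 1); they miss things now and then, are a little off and sometimes report something else, mostly with a low value. They report only what shows in the picture. A call takes as long as a camera call.
- spotter.outline_of(camera, name): "mask" (480x640 bool, what is visible of it).
- spotter.pinpoint(camera, name): "location" ([x, y, z] in mm, in the coordinates of the camera as it stood for that picture, good to about 4 mm: a listed point, or the origin of a listed thing).
The state is a dict: "time": time; "q": joint angles; "qvel": joint speeds; "tau": joint torques, N m; "tool_pos": TCP position; "tool_rot": TCP orientation; "contact_force": force on the tool from outside, world axes, zero at the start; "moment": the same for the moment, N m; "width": finger opening in mm; "gripper_force": force on a finger pad.
Only numpy, scipy, OpenCV 4.12 (cv2) and the standard library are available. Lean on these libraries where they do the work, as an engineer would, in place of code of your own. Each camera call takes 0.05 s, during which the arm holds its last target. There are 200 camera calls.

## Working session

There is one attempt and no reset: what is moved stays moved. The work goes in short steps, Python scripts to look and compute and a shell command to move; the robot and the scene stay as the last step left them, time stands still between calls to the robot, and variables do not carry over. Pictures are saved under pics/ and viewed, at most 10 in all, crops included, and the job is handed in when it is done.

```bash
mkdir -p pics; ls; cat > h.py <<'E'
import numpy as np, cv2
from workcell import sensors, eyes, r, spotter
def pic(cam,fn=None):
    s=sensors.observe(); im=eyes.camera(cam)
    if fn: cv2.imwrite('pics/'+fn,im[:,:,::-1])
    c=eyes.get_calibration(cam)
    if cam=='wrist':
        T=np.eye(4);T[:3,:3]=np.array(s['tool_rot']);T[:3,3]=s['tool_pos'];T=T@np.array(c['tool_from_camera'])
    else: T=np.array(c['T'])
    return im,np.array(c['K']),T
def pt(cam,name,T):
    return [(round(d['confidence'],2),(T@np.append(d['location'],1))[:3].round(1)) for d in spotter.pinpoint(cam,name)[:2]]
E
python3 - <<'E'
from h import *
for c in ['scene','top','wrist']:
    im,K,T=pic(c,c+'0.png')
    print(c,T.round(2).tolist())
    for n in ['knob_grip','knob','collar_lug','anvil','lock_tab','bottle_a','tube_rack']: print(n,pt(c,n,T))
s=sensors.observe();print(s)
E
```

```text
pics
scene [[-0.24, -0.67, 0.7, 1161.94], [0.97, -0.15, 0.19, 212.95], [-0.02, 0.73, 0.68, 680.87], [0.0, 0.0, 0.0, 1.0]]
knob_grip [(0.78, array([527.2,  21.9, 190.4]))]
knob [(0.65, array([529.2,  19.9, 162.9]))]
collar_lug [(0.67, array([564.5,  17.2, 153.7])), (0.52, array([ 547.3, -186.2,    0.9]))]
anvil [(0.8, array([532.5,  15.2,  35. ]))]
lock_tab [(0.74, array([536.4, 106.8, 167.6])), (0.34, array([528.5,  19.6,  40.1]))]
bottle_a [(0.94, array([ 5.469e+02, -1.879e+02,  3.000e-01])), (0.55, array([ 494.7, -148.9,   -1.7]))]
tube_rack [(0.83, array([563.4, 238.8,  -3.5])), (0.63, array([ 5.468e+02, -1.847e+02,  3.000e-01]))]
top [[0.02, 1.0, -0.03, 550.93], [-1.0, 0.02, 0.01, 49.6], [0.01, 0.03, 1.0, 875.78], [0.0, 0.0, 0.0, 1.0]]
knob_grip [(0.83, array([524.6,  18.6, 186.5]))]
knob [(0.67, array([527.3,  22.3, 160.3]))]
collar_lug [(0.59, array([562.9,  11. , 154.8]))]
anvil []
lock_tab [(0.75, array([539.4, 108.6, 162.8]))]
bottle_a [(0.94, array([ 547.4, -183. ,   -0.6])), (0.66, array([ 491.6, -144. ,    1.5]))]
tube_rack [(0.56, array([ 5.584e+02,  2.423e+02, -4.000e-0
[... 294 characters left out ...]

        7.29792148e+01, -2.11562289e+00]), 'qvel': array([-0.00078297,  0.03364273, -0.00789128,  0.03039131,  0.06178059,
        0.04772647]), 'tau': array([ 1.35358492e-03, -5.15072286e+01, -3.67721057e+01,  2.79327496e-04,
        6.70900026e-04, -2.20591289e-06]), 'tool_pos': array([159.02566921, 656.00293007, 231.29362275]), 'tool_rot': array([[-9.71864422e-01,  2.35540961e-01,  2.80090648e-05],
       [ 2.35540961e-01,  9.71864422e-01, -1.54554324e-05],
       [-3.08614010e-05, -8.42330286e-06, -9.99999999e-01]]), 'contact_force': array([ 1.44295074, -0.25329925,  0.44206136]), 'moment': array([ 0.02008762,  0.0165114 , -0.01090013]), 'gripper_force': 0.0, 'width': 85.18496649546466}
```

View top.

View pics/top0.png

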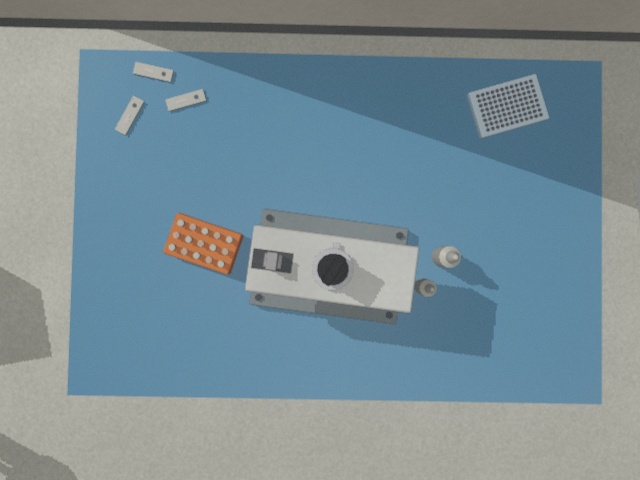

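View pics/scene0.png

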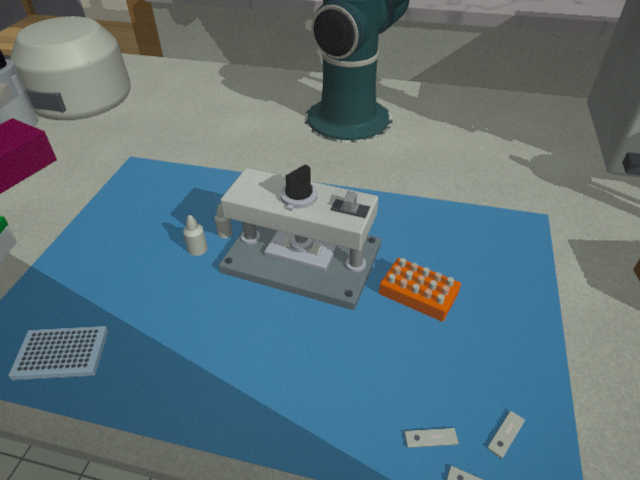

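```bash
python3 -m handwheel '[[[-0.02,-0.02,-0.003],[0,0,0]],[[-0.045,-0.047,-0.006],[0,0,0]],[[-0.07,-0.074,-0.009],[0,0,0]],[[-0.096,-0.1,-0.012],[0,0,0]],[[-0.122,-0.128,-0.015],[0,0,0]],[[-0.148,-0.155,-0.018],[0,0,0]],[[-0.175,-0.183,-0.021],[0,0,0]],[[-0.202,-0.21,-0.024],[0,0,0]],[[-0.23,-0.24,-0.027],[0,0,0]],[[-0.255,-0.266,-0.03],[0,0,0]]]' 1 25
python3 -m handwheel '[[[-0.028,-0.03,-0.003],[0,0,4]],[[-0.058,-0.06,-0.006],[0,0,8]],[[-0.088,-0.09,-0.009],[0,0,12]],[[-0.118,-0.12,-0.012],[0,0,16]],[[-0.148,-0.15,-0.015],[0,0,20]],[[-0.178,-0.18,-0.018],[0,0,24]],[[-0.208,-0.22,-0.021],[0,0,28]],[[-0.235,-0.25,-0.026],[0,0,30]],[[-0.2525,-0.2655,-0.03],[0,0,30]],[[-0.2525,-0.2655,-0.03],[0,0,30]]]'
python3 - <<'E'
from h import *
im,K,T=pic('wrist','w1.png')
for n in ['knob_grip','knob','collar_lug','lock_tab']: print(n,pt('wrist',n,T))
E
```

```text
time: 2.2
tool_pos: [344.8, 335.8, 261.6]
tool_rot: [[-0.972, 0.236, 0.001], [0.236, 0.972, 0.0], [-0.001, 0.0, -1.0]]
contact_force: [0.7, 0.7, 0.6]
width: 85.4
gripper_force: 0.0
time: 3.2
tool_pos: [528.7, 17.2, 292.0]
tool_rot: [[-0.721, 0.693, 0.002], [0.693, 0.721, -0.001], [-0.002, 0.001, -1.0]]
contact_force: [-1.2, 0.3, 0.5]
width: 85.7
gripper_force: 0.0
knob_grip [(0.59, array([528.8,  14.5, 186.7]))]
knob [(0.64, array([525.1,  14.3, 159.9]))]
collar_lug [(0.73, array([565.4,  13.7, 156.9]))]
lock_tab [(0.74, array([538.2, 104.6, 162.3]))]
```

View pics/w1.png

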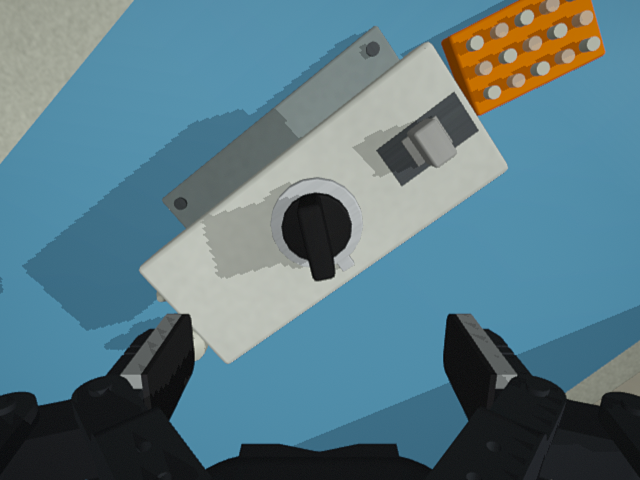

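```bash
cat > fit.py <<'E'
from h import *
from scipy.optimize import minimize
def proj(P,K,T):
    p=(np.linalg.inv(T)@np.c_[P,np.ones(len(P))].T)[:3]; p=p*np.array([[1],[-1],[-1]])
    q=K@p; return (q[:2]/q[2]).T
def back(uv,z,K,T):
    uv=np.atleast_2d(uv); d=np.linalg.inv(K)@np.c_[uv,np.ones(len(uv))].T; d=T[:3,:3]@(d*np.array([[1],[-1],[-1]]))
    return (T[:3,3][:,None]+d*(z-T[2,3])/d[2]).T
S=8
def sil(p,K,T):
    x,y,z,a=p; m=np.zeros((480,640),np.uint8); t=np.linspace(0,2*np.pi,40)
    c,s=np.cos(np.radians(a)),np.sin(np.radians(a))
    cyl=np.vstack([np.c_[x+23*np.cos(t),y+23*np.sin(t),0*t+z+h] for h in(-28,-19)])
    B=np.array([[u,v,w] for u in(-23,23) for v in(-7,7) for w in(-19,15)])
    bar=np.c_[x+B[:,0]*c-B[:,1]*s,y+B[:,0]*s+B[:,1]*c,z+B[:,2]]
    for P in(cyl,bar):
        h=cv2.convexHull(proj(P,K,T).astype(np.float32)); cv2.fillConvexPoly(m,np.round(h*16).astype(np.int32),255,cv2.LINE_AA,4)
    return m/255.
def fit(im,K,T,p0,zfix=None):
    uv=proj(np.array([p0[:3]]),K,T)[0].astype(int)
    d=((im.max(2)<60)).astype(float); w=np.zeros_like(d); w[max(uv[1]-90,0):uv[1]+90,max(uv[0]-90,0):uv[0]+90]=1; d*=w
    best=None
    for a in range(0,180,15):
        f=lambda p:np.abs(sil(p,K,T)-d).sum()+ (5*(p[2]-188)**2)
        q=[*p0[:3],a]; v=f(q)
        if best is None or v<best[0]: best=(v,q)
    q=best[1]; sim=np.array([q]+[np.array(q)+e for e in np.diag([5,5,4,8])])
    R=minimize(f,q,method='Nelder-Mead',options=dict(initial_simplex=sim,xatol=.05,fatol=.5))
    return R.x.round(1),R.fun,d.sum()
E
python3 - <<'E'
from fit import *
s=sensors.observe();c=eyes.get_calibration('wrist');print(c.keys(),np.degrees(s['q'][5]) if 0 else s['q'][[0,5]])
for cam,f in (('wrist','w1.png'),('top','top0.png')):
    c=eyes.get_calibration(cam);K=np.array(c['K'])
    if cam=='wrist':
        T=np.eye(4);T[:3,:3]=s['tool_rot'];T[:3,3]=s['tool_pos'];T=T@np.array(c['tool_from_camera'])
        C=back([[430,42],[507,170],[230,363],[140,268]],149.5,K,T);print(C.round(1))
        for i,j in((3,0),(2,1),(0,1)): e=C[j]-C[i];print(np.degrees(np.arctan2(e[1],e[0])))
    else: T=np.array(c['T'])
    print(cam,fit(cv2.imread('pics/'+f)[:,:,::-1],K,T,[527,17,188]))
E
```

```text
dict_keys(['K', 'tool_from_camera']) [ -0.44351505 -46.89727828]
[[ 490.6  148.6  149.5]
 [ 586.   136.3  149.5]
 [ 559.4 -103.7  149.5]
 [ 462.8  -93.5  149.5]]
83.46352137819596
83.67055211634018
-7.376132308071151
wrist (array([525.5,  19.5, 184.7, 149.1]), np.float64(719.0650347154576), np.float64(4339.0))
top (array([526.7,  19.1, 187.8, 150.3]), np.float64(394.529630535723), np.float64(494.0))
```

```bash
python3 - <<'E'
from fit import *
s=sensors.observe();print(s['tool_pos'],s['time'])
out=[]
for cam,f in (('wrist','w1.png'),('top','top0.png')):
    c=eyes.get_calibration(cam);K=np.array(c['K'])
    if cam=='wrist':
        T=np.eye(4);T[:3,:3]=s['tool_rot'];T[:3,3]=s['tool_pos'];T=T@np.array(c['tool_from_camera'])
    else: T=np.array(c['T'])
    im=cv2.imread('pics/'+f); 
    p,_,_=fit(im[:,:,::-1],K,T,[527,17,188])
    u,v=proj(p[None,:3],K,T)[0].astype(int); h=60 if cam=='wrist' else 25; z=360//(2*h)
    cr=lambda a:cv2.resize(a[v-h:v+h,u-h:u+h],(380,380),interpolation=cv2.INTER_CUBIC)
    b=np.clip(cr(im).astype(float)*2.5,0,255).astype(np.uint8)
    m=(cr(sil(p,K,T))>.5).astype(np.uint8); cs,_=cv2.findContours(m,0,2); cv2.drawContours(b,cs,-1,(0,0,255),1)
    out.append(b)
cv2.imwrite('pics/o1.png',np.hstack(out))
E
```

```text
[526.31214468  20.960811   290.98875732] 3.45
```

View pics/o1.png

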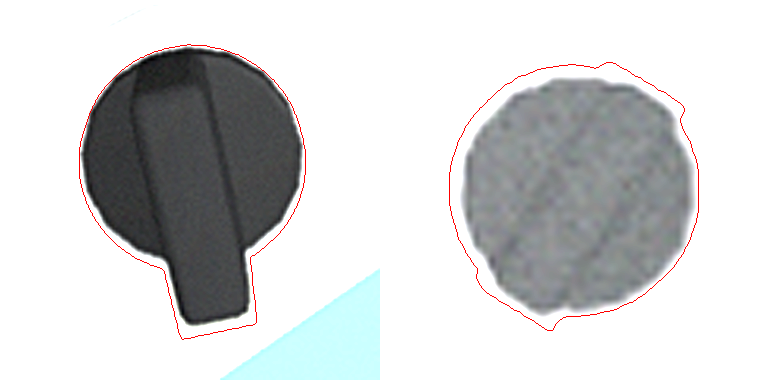

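```bash
python3 - <<'E'
from fit import *
im,K,T=pic('wrist','w2.png')
print(fit(im,K,T,[526,19,188])); 
for n in ['knob_grip','lock_tab']: print(n,pt('wrist',n,T))
s=sensors.observe();print(s['tool_pos'],s['tool_rot'].round(4).tolist(),s['contact_force'],s['moment'])
E
```

```text
(array([528.2,  15.3, 184.9, 148.3]), np.float64(929.8743573421405), np.float64(4582.0))
knob_grip [(0.6, array([528.8,  15.2, 186.5]))]
lock_tab [(0.97, array([536.1, 105.6, 160.1]))]
[526.52142337  20.90261533 291.2027013 ] [[-0.725, 0.6888, -0.0002], [0.6888, 0.725, 0.0001], [0.0002, -0.0, -1.0]] [ 0.08728455 -0.59791526 -0.33489126] [-0.03660211 -0.05684211  0.05820764]
```

```bash
python3 -m handwheel '[[[0,0,0],[0,0,8]],[[0,0,0],[0,0,16]],[[0,0,0],[0,0,24]],[[0,0,0],[0,0,32]],[[0,0,0],[0,0,40]],[[0,0,0],[0,0,48]],[[0,0,0],[0,0,56]],[[0,0,0],[0,0,64]],[[0,0,0],[0,0,72]],[[0,0,0],[0,0,80]]]'
python3 -m handwheel '[[[0,0,0],[0,0,8]],[[0,0,0],[0,0,16]],[[0,0,0],[0,0,24]],[[0,0,0],[0,0,32]],[[0,0,0],[0,0,40]],[[0,0,0],[0,0,48]],[[0,0,0],[0,0,55]],[[0,0,0],[0,0,60]],[[0,0,0],[0,0,60]],[[0,0,0],[0,0,60]]]'
python3 - <<'E'
from fit import *
im,K,T=pic('wrist','w3.png')
im,K,T=pic('wrist','w3.png')
print(fit(im,K,T,[526,19,188])); 
for n in ['knob_grip','lock_tab']: print(n,pt('wrist',n,T))
s=sensors.observe();print(s['tool_pos'],s['tool_rot'].round(4).tolist(),s['contact_force'],s['moment'])
E
```

```text
time: 4.6
tool_pos: [526.7, 20.6, 291.3]
tool_rot: [[0.558, 0.83, 0.0], [0.83, -0.558, 0.0], [0.0, 0.0, -1.0]]
contact_force: [-0.2, -0.2, -0.3]
width: 85.3
gripper_force: 0.0
time: 5.6
tool_pos: [526.8, 20.4, 291.3]
tool_rot: [[0.998, -0.06, 0.0], [-0.06, -0.998, 0.0], [0.0, -0.0, -1.0]]
contact_force: [0.3, 0.6, -0.4]
width: 85.5
gripper_force: 0.0
(array([526.9,  16.7, 184.3, 152.3]), np.float64(620.4846003000722), np.float64(4303.0))
knob_grip [(0.84, array([528.9,  14.5, 188. ]))]
lock_tab [(0.97, array([538.7, 103.2, 159.4]))]
[526.99627461  20.04418556 291.29133607] [[0.9981, -0.0622, 0.0], [-0.0622, -0.9981, 0.0], [0.0, -0.0, -1.0]] [ 0.04877245  0.44366792 -0.50083838] [ 0.01450417 -0.06642741 -0.01131911]
```

```bash
python3 -m handwheel '[[[0,0,0.006],[0,0,-8]],[[0,0,0.012],[0,0,-16]],[[0,0,0.018],[0,0,-24]],[[0,0,0.024],[0,0,-32]],[[0,0,0.03],[0,0,-40]],[[0,0,0.036],[0,0,-48]],[[0,0,0.042],[0,0,-56]],[[0,0,0.048],[0,0,-64]],[[0.0005,0.002,0.054],[0,0,-72]],[[0.0007,0.0035,0.06],[0,0,-80]]]'
python3 -m handwheel '[[[0,0,0],[0,0,-8]],[[0,0,0],[0,0,-16]],[[0,0,0],[0,0,-24]],[[0,0,0],[0,0,-32]],[[0,0,0],[0,0,-40]],[[0,0,0],[0,0,-48]],[[0,0,0],[0,0,-56]],[[0,0,0],[0,0,-64]],[[0,0,0],[0,0,-71]],[[0,0,0],[0,0,-73.6]]]'
python3 - <<'E'
from fit import *
im,K,T=pic('wrist','w4.png')
im,K,T=pic('wrist','w4.png')
print(fit(im,K,T,[527,17,186])); 
for n in ['knob_grip','lock_tab']: print(n,pt('wrist',n,T))
s=sensors.observe();print(s['tool_pos'],s['tool_rot'].round(4).tolist(),s['q'])
E
```

```text
time: 6.8
tool_pos: [527.6, 16.3, 231.1]
tool_rot: [[0.229, 0.973, 0.0], [0.973, -0.229, -0.0], [0.0, 0.0, -1.0]]
contact_force: [-0.7, 0.4, 1.1]
width: 85.2
gripper_force: 0.0
time: 7.8
tool_pos: [527.5, 16.3, 231.3]
tool_rot: [[-0.868, 0.497, 0.0], [0.497, 0.868, -0.0], [-0.0, 0.0, -1.0]]
contact_force: [-0.1, -0.4, -0.3]
width: 85.2
gripper_force: 0.0
(array([529.2,  15.4, 182.4, 149.6]), np.float64(559.9438926737104), np.float64(6834.0))
knob_grip [(0.58, array([531. ,  16.3, 184.4]))]
lock_tab [(0.6, array([537. , 104.8, 162.1]))]
[527.51084691  16.35915038 231.28399579] [[-0.8653, 0.5012, -0.0], [0.5012, 0.8653, 0.0], [0.0, 0.0, -1.0]] [-9.28335252e-01 -8.98976269e-01  1.09801805e+02  6.31779655e-04
  7.10973967e+01 -6.08498129e+01]
```

View pics/w4.png

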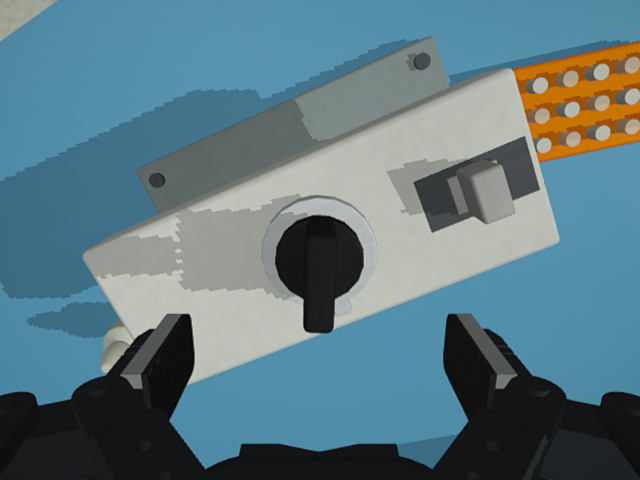

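```bash
python3 -m handwheel '[[[0,0,0.007],[0,0,0]],[[0,0,0.014],[0,0,0]],[[0,0,0.021],[0,0,0]],[[0,0,0.028],[0,0,0]],[[-0.001,0,0.035],[0,0,0]],[[-0.001,0,0.042],[0,0,0]],[[-0.001,0,0.049],[0,0,0]],[[-0.001,0,0.055],[0,0,0]],[[-0.001,0,0.059],[0,0,0]],[[-0.001,0,0.059],[0,0,0]]]' 0.2 25
python3 -m handwheel '[[[0,0,0],[0,0,0]],[[0,0,0],[0,0,0]],[[0,0,0],[0,0,0]],[[0,0,0],[0,0,0]],[[0,0,0],[0,0,0]],[[0,0,0],[0,0,0]],[[0,0,0],[0,0,0]],[[0,0,0],[0,0,0]],[[0,0,0],[0,0,0]],[[0,0,0],[0,0,0]]]' -1 25
python3 -c "
from h import *
s=sensors.observe();print(s)"
```

```text
time: 9.0
tool_pos: [527.9, 15.9, 171.5]
tool_rot: [[-0.866, 0.5, -0.001], [0.5, 0.866, 0.0], [0.001, -0.001, -1.0]]
contact_force: [-0.5, 0.2, 0.3]
width: 51.3
gripper_force: 0.0
time: 10.0
tool_pos: [528.7, 15.9, 172.8]
tool_rot: [[-0.866, 0.5, 0.001], [0.5, 0.866, 0.0], [-0.001, 0.001, -1.0]]
contact_force: [0.4, 0.7, 4.7]
width: 13.8
gripper_force: 29.1
{'time': 10.0, 'q': array([-9.77940153e-01,  1.86963014e+00,  1.13411593e+02,  6.57803996e-03,
        6.46662243e+01, -6.09506530e+01]), 'qvel': array([-0.07272153,  0.04745581,  0.00205539,  0.00636804,  0.00107775,
       -0.01187631]), 'tau': array([-3.33103063e-01, -3.41166258e+01, -3.23022008e+01, -3.26148458e-01,
        5.56055718e-03, -9.62920859e-02]), 'tool_pos': array([528.74468155,  15.91407622, 172.7594212 ]), 'tool_rot': array([[-8.65762275e-01,  5.00454632e-01,  9.18857150e-04],
       [ 5.00454912e-01,  8.65762596e-01,  8.80976664e-05],
       [-7.51423267e-04,  5.36118210e-04, -9.99999574e-01]]), 'contact_force': array([0.43833834, 0.71991246, 4.72152959]), 'moment': array([ 0.16258209,  0.04489127, -0.04545767]), 'gripper_force': 29.114671647548676, 'width': 13.814511987319733}
```

```bash
cat > o.py <<'E'
from h import *
s=sensors.observe();y=s['tool_rot'][:,1];print('t',s['time'],'yaw',np.degrees(np.arctan2(y[1],y[0])).round(2),'pos',s['tool_pos'].round(2),'F',s['contact_force'].round(1),'M',s['moment'].round(3),'tau6',s['tau'][5].round(3),'w',round(s['width'],2),round(s['gripper_force'],1),'q6',s['q'][5].round(1))
E
python3 -m handwheel '[[[0,0,0],[0,0,3]],[[0,0,0],[0,0,6]],[[0,0,0],[0,0,9]],[[0,0,0],[0,0,12]],[[0,0,0],[0,0,14]],[[0,0,0],[0,0,16]],[[0,0,0],[0,0,18]],[[0,0,0],[0,0,20]],[[0,0,0],[0,0,20]],[[0,0,0],[0,0,20]]]'; python3 o.py
```

```text
time: 11.0
tool_pos: [528.3, 15.5, 172.7]
tool_rot: [[-0.643, 0.766, -0.0], [0.766, 0.643, -0.001], [-0.001, -0.001, -1.0]]
contact_force: [-1.4, -0.6, 6.3]
width: 13.5
gripper_force: 28.6
t 11.0 yaw 39.98 pos [528.33  15.46 172.74] F [-1.4 -0.6  6.3] M [-0.065  0.287 -0.105] tau6 -0.091 w 13.52 28.6 q6 -41.0
```

```bash
python3 -m handwheel '[[[0,0,0],[0,0,1]],[[0,0,0],[0,0,2]],[[0,0,0],[0,0,3]],[[0,0,0],[0,0,4]],[[0,0,0],[0,0,4]],[[0,0,0],[0,0,4]],[[0,0,0],[0,0,4]],[[0,0,0],[0,0,4]],[[0,0,0],[0,0,4]],[[0,0,0],[0,0,4]]]' >/dev/null; python3 o.py
python3 -m handwheel '[[[0,0,0],[0,0,4]],[[0,0,0],[0,0,8]],[[0,0,0],[0,0,12]],[[0,0,0],[0,0,16]],[[0,0,0],[0,0,20]],[[0,0,0],[0,0,24]],[[0,0,0],[0,0,28]],[[0,0,0],[0,0,32]],[[0,0,0],[0,0,35]],[[0,0,0],[0,0,36]]]' >/dev/null; python3 o.py
```

```text
t 12.0 yaw 36.02 pos [528.26  15.44 172.76] F [-1.8 -0.1  5.9] M [-0.094  0.24   0.08 ] tau6 0.107 w 13.73 28.2 q6 -37.0
t 13.0 yaw -0.09 pos [527.1   14.99 172.69] F [-4.8 -2.3  8.7] M [-0.357  0.903 -0.049] tau6 -0.028 w 13.83 28.6 q6 -0.9
```

```bash
python3 -m handwheel '[[[0,0,0],[0,0,0.5]],[[0,0,0],[0,0,1]],[[0,0,0],[0,0,1.5]],[[0,0,0],[0,0,2]],[[0,0,0],[0,0,2.5]],[[0,0,0],[0,0,2.5]],[[0,0,0],[0,0,2.5]],[[0,0,0],[0,0,2.5]],[[0,0,0],[0,0,2.5]],[[0,0,0],[0,0,2.5]]]' >/dev/null; python3 o.py
```

```text
t 14.0 yaw -2.4 pos [527.07  15.01 172.71] F [-5.1 -1.9  8.6] M [-0.253  0.861  0.587] tau6 0.583 w 13.62 29.3 q6 1.5
```

```bash
python3 -m handwheel '[[[0,0,0],[0,0,-1]],[[0,0,0],[0,0,-2.5]],[[0,0,0],[0,0,-2.5]],[[0,0,0],[0,0,-2.5]],[[0,0,0],[0,0,-2.5]],[[0,0,0],[0,0,-2.5]],[[0,0,0],[0,0,-2.5]],[[0,0,0],[0,0,-2.5]],[[0,0,0],[0,0,-2.5]],[[0,0,0],[0,0,-2.5]]]' >/dev/null; python3 o.py
```

```text
t 15.0 yaw -0.01 pos [527.11  14.97 172.7 ] F [-5.5 -2.5  7.9] M [-0.372  0.877 -0.011] tau6 -0.085 w 13.38 28.6 q6 -1.0
```

```bash
python3 - <<'E'
from fit import *
for f,c in (('top0.png',None),('top1.png','top')):
    if c: im,K,T=pic('top',f)
for c in ('top','scene','wrist'):
    im,K,T=pic(c,c+'1.png')
    print(c,pt(c,'collar_lug',T),pt(c,'knob_grip',T))
E
```

```text
top [] []
scene [(0.79, array([565. ,  15.3, 154.3])), (0.24, array([529.8,  18.7,  42.4]))] [(0.84, array([526.2,  19.5, 188. ]))]
wrist [(0.72, array([563.3,  12.9, 160. ]))] [(0.77, array([527.7,  16.2, 186.8]))]
```

```bash
python3 -m handwheel '[[[0,0,0],[0,0,-4]],[[0,0,0],[0,0,-8]],[[0,0,0],[0,0,-12]],[[0,0,0],[0,0,-16]],[[0,0,0],[0,0,-20]],[[0,0,0],[0,0,-24]],[[0,0,0],[0,0,-28]],[[0,0,0],[0,0,-32]],[[0,0,0],[0,0,-36]],[[0,0,0],[0,0,-40]]]' >/dev/null; python3 o.py
python3 -m handwheel '[[[0,0,0],[0,0,-5]],[[0,0,0],[0,0,-10]],[[0,0,0],[0,0,-15]],[[0,0,0],[0,0,-20]],[[0,0,0],[0,0,-25]],[[0,0,0],[0,0,-30]],[[0,0,0],[0,0,-34]],[[0,0,0],[0,0,-38]],[[0,0,0],[0,0,-40]],[[0,0,0],[0,0,-40]]]' >/dev/null; python3 o.py
python3 - <<'E'
from fit import *
im,K,T=pic('scene','scene2.png')
a=[cv2.resize(cv2.imread('pics/'+f)[180:220,270:330],(390,260),interpolation=cv2.INTER_CUBIC) for f in('scene0.png','scene1.png','scene2.png')]
cv2.imwrite('pics/lug.png',np.vstack([np.hstack(a[:2]),np.hstack([a[2],a[0]])]))
E
```

```text
t 16.5 yaw 40.15 pos [528.33  15.41 172.74] F [-0.5 -0.9  6.1] M [-0.047  0.173 -0.123] tau6 0.531 w 13.54 28.3 q6 -41.1
t 17.5 yaw 79.97 pos [529.01  16.52 172.78] F [0.9 3.2 4.7] M [ 0.61  -0.203 -0.097] tau6 -0.336 w 13.52 28.0 q6 -81.0
```

View pics/lug.png

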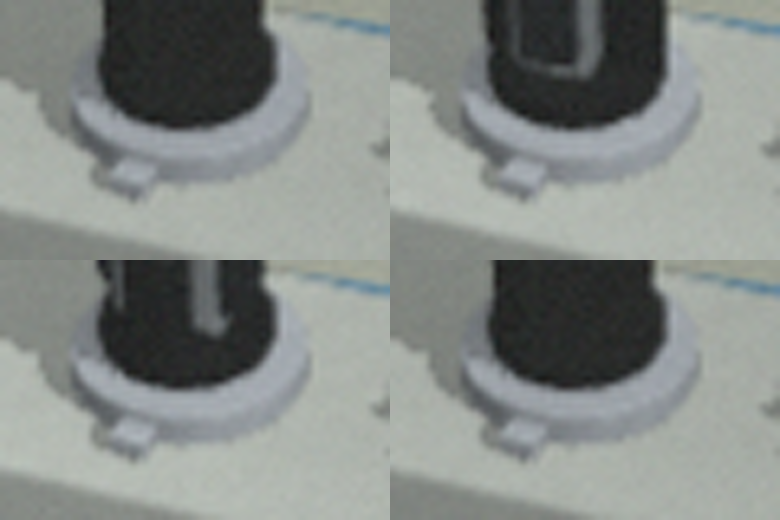

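```bash
python3 -m handwheel '[[[0,0,0],[0,0,0]],[[0,0,0],[0,0,0]],[[0,0,0],[0,0,0]],[[0,0,0],[0,0,0]],[[0,0,-0.005],[0,0,0]],[[0,0,-0.02],[0,0,0]],[[0,0,-0.035],[0,0,0]],[[0,0,-0.05],[0,0,0]],[[0,0,-0.065],[0,0,0]],[[0,0,-0.08],[0,0,0]]]' 0 25 >/dev/null; python3 o.py
python3 - <<'E'
from fit import *
im,K,T=pic('top','top2.png'); print(fit(im,K,T,[527,17,187]),pt('top','lock_tab',T))
im,K,T=pic('scene','scene3.png'); print(pt('scene','lock_tab',T))
im,K,T=pic('wrist','w5.png')
print(fit(im,K,T,[527,17,187])); 
for n in ['knob_grip','lock_tab']: print(n,pt('wrist',n,T))
E
python3 o.py
```

```text
t 18.55 yaw 79.98 pos [528.72  15.87 254.41] F [-0.6  0.4  0.7] M [-0.002 -0.026  0.04 ] tau6 0.0 w 42.57 0.0 q6 -81.0
(array([541.1,  28.1, 187.7, 157.2]), np.float64(1136.127076936986), np.float64(254.0)) []
[(0.66, array([537.5, 109.5, 168.2]))]
(array([529.1,  16.4, 183. , 169.6]), np.float64(1943.6363730799799), np.float64(7033.0))
knob_grip [(0.57, array([529.4,  14.2, 184.3]))]
lock_tab [(0.92, array([537.2, 103.4, 162.2]))]
t 18.9 yaw 79.98 pos [527.65  15.91 251.17] F [-0.   0.8 -0. ] M [ 0.029  0.061 -0.017] tau6 0.0 w 42.59 0.0 q6 -81.0
```

View pics/w5.png

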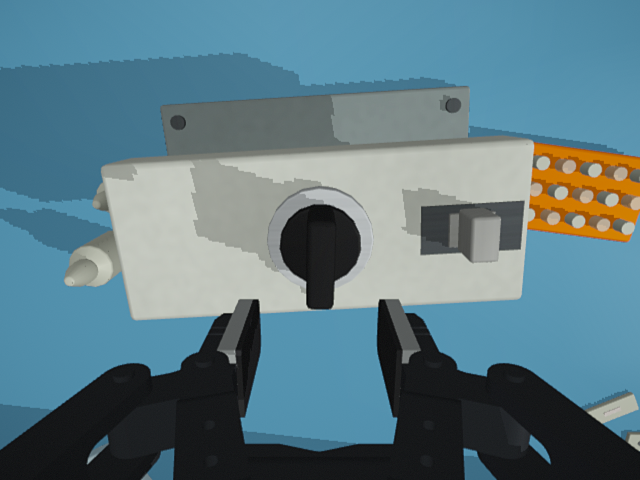

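```bash
python3 -m handwheel '[[[0.001,0.012,0],[0,0,8]],[[0.002,0.024,0],[0,0,16]],[[0.003,0.036,0],[0,0,24]],[[0.004,0.05,0],[0,0,32]],[[0.005,0.065,0],[0,0,40]],[[0.006,0.08,0],[0,0,48]],[[0.0065,0.095,0],[0,0,56]],[[0.0068,0.108,0],[0,0,64]],[[0.0068,0.115,0],[0,0,72]],[[0.0068,0.1174,0],[0,0,80]]]' -1 25 >/dev/null
python3 -m handwheel '[[[0,0,0.01],[0,0,5]],[[0,0,0.02],[0,0,6.5]],[[0,0,0.03],[0,0,6.5]],[[0,0,0.04],[0,0,6.5]],[[0,0,0.045],[0,0,6.5]],[[0,0,0.05],[0,0,6.5]],[[0,0,0.05],[0,0,6.5]],[[0,0,0.05],[0,0,6.5]],[[0,0,0.05],[0,0,6.5]],[[0,0,0.05],[0,0,6.5]]]' >/dev/null; python3 o.py
python3 - <<'E'
from fit import *
im,K,T=pic('wrist','w6.png')
for n in ['knob_grip','lock_tab']: print(n,pt('wrist',n,T))
E
```

```text
t 20.9 yaw -6.52 pos [542.47 132.72 202.9 ] F [-0.8 -0.1 -0.6] M [ 0.029 -0.01   0.021] tau6 -0.001 w 0.37 0.0 q6 17.7
knob_grip []
lock_tab []
```

View pics/w6.png

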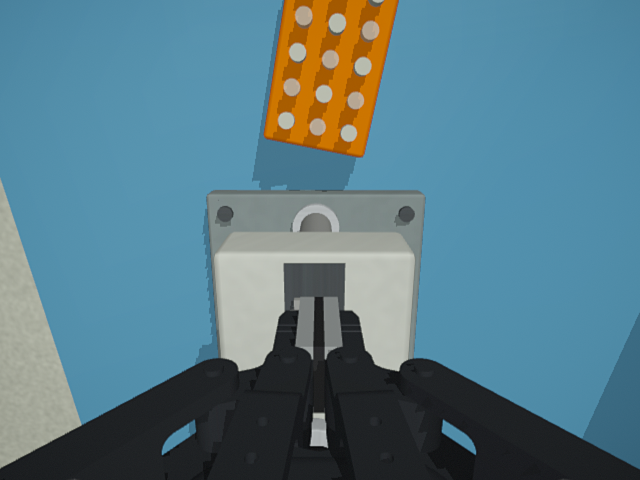

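```bash
python3 -m handwheel '[[[0,0,0.006],[0,0,0]],[[0,0,0.012],[0,0,0]],[[0,0,0.018],[0,0,0]],[[0,0,0.024],[0,0,0]],[[0,0,0.03],[0,0,0]],[[0,0,0.035],[0,0,0]],[[0,0,0.04],[0,0,0]],[[0,0,0.044],[0,0,0]],[[0,0,0.044],[0,0,0]],[[0,0,0.044],[0,0,0]]]' >/dev/null; python3 o.py
python3 -m handwheel '[[[-0.003,0,0],[0,0,0]],[[-0.006,0,0],[0,0,0]],[[-0.009,0,0],[0,0,0]],[[-0.012,0,0],[0,0,0]],[[-0.015,0,0],[0,0,0]],[[-0.018,0,0],[0,0,0]],[[-0.02,0,0],[0,0,0]],[[-0.022,0,0],[0,0,0]],[[-0.022,0,0],[0,0,0]],[[-0.022,0,0],[0,0,0]]]' >/dev/null; python3 o.py
```

```text
t 22.05 yaw -6.52 pos [542.17 132.64 158.31] F [ 0.4  0.4 -0.5] M [-0.004 -0.007  0.016] tau6 -0.0 w 0.19 0.0 q6 17.7
t 23.05 yaw -6.52 pos [539.7  110.52 158.33] F [1.  1.2 0.4] M [ 0.23  -0.085 -0.038] tau6 -0.003 w 0.02 0.7 q6 15.5
```

```bash
python3 -m handwheel '[[[-0.001,0,0],[0,0,0]],[[-0.002,0,0],[0,0,0]],[[-0.003,0,0],[0,0,0]],[[-0.004,0,0],[0,0,0]],[[-0.005,0,0],[0,0,0]],[[-0.006,0,0],[0,0,0]],[[-0.007,0,0],[0,0,0]],[[-0.008,0,0],[0,0,0]],[[-0.009,0,0],[0,0,0]],[[-0.010,0,0],[0,0,0]]]' >/dev/null; python3 o.py
python3 -m handwheel '[[[-0.0003,0,0],[0,0,0]],[[-0.0006,0,0],[0,0,0]],[[-0.0009,0,0],[0,0,0]],[[-0.0012,0,0],[0,0,0]],[[-0.0014,0,0],[0,0,0]],[[-0.0016,0,0],[0,0,0]],[[-0.0018,0,0],[0,0,0]],[[-0.002,0,0],[0,0,0]],[[-0.002,0,0],[0,0,0]],[[-0.002,0,0],[0,0,0]]]' >/dev/null; python3 o.py
```

```text
t 24.05 yaw -6.53 pos [538.55 100.78 158.33] F [1.1 2.3 2.2] M [ 0.418 -0.197  0.02 ] tau6 0.025 w 0.01 1.5 q6 14.5
t 25.05 yaw -6.54 pos [538.49 100.16 158.41] F [2.3 7.2 0.9] M [ 1.136 -0.298 -0.049] tau6 0.008 w -0.35 3.7 q6 14.3
```

Force is rising and travel has slowed: the end stop. Press a bit more to be sure.

```bash
python3 -m handwheel '[[[-0.0003,0,0],[0,0,0]],[[-0.0006,0,0],[0,0,0]],[[-0.0009,0,0],[0,0,0]],[[-0.0012,0,0],[0,0,0]],[[-0.0015,0,0],[0,0,0]],[[-0.0018,0,0],[0,0,0]],[[-0.002,0,0],[0,0,0]],[[-0.002,0,0],[0,0,0]],[[-0.002,0,0],[0,0,0]],[[-0.002,0,0],[0,0,0]]]' >/dev/null; python3 o.py
python3 -m handwheel '[[[0.004,0,0],[0,0,0]],[[0.01,0,0],[0,0,0]],[[0.02,0,0],[0,0,0]],[[0.025,0,0],[0,0,0]],[[0.025,0,-0.02],[0,0,0]],[[0.025,0,-0.04],[0,0,0]],[[0.025,0,-0.06],[0,0,0]],[[0.04,0,-0.08],[0,0,0]],[[0.06,0,-0.1],[0,0,0]],[[0.08,0,-0.12],[0,0,0]]]' >/dev/null; python3 o.py
python3 -m handwheel '[[[0.04,0,0],[0,0,0]],[[0.08,0,0],[0,0,0]],[[0.12,0,0],[0,0,0]],[[0.16,0,0],[0,0,0]],[[0.2,0,0],[0,0,0]],[[0.2,0,0],[0,0,0]],[[0.2,0,0],[0,0,0]],[[0.2,0,0],[0,0,0]],[[0.2,0,0],[0,0,0]],[[0.2,0,0],[0,0,0]]]' >/dev/null; python3 o.py
python3 - <<'E'
from fit import *
for c in('top','scene'):
    im,K,T=pic(c,c+'9.png'); print(c,fit(im,K,T,[527,17,187]) if c=='top' else '',pt(c,'lock_tab',T),pt(c,'knob_grip',T),pt(c,'collar_lug',T))
E
```

```text
t 26.05 yaw -6.56 pos [538.49 100.06 158.44] F [ 3.2 13.5 -1. ] M [ 2.16  -0.461  0.039] tau6 0.008 w 0.11 6.7 q6 14.1
t 27.05 yaw -6.57 pos [547.   176.71 278.97] F [-0.1  0.8  0.2] M [ 0.031  0.063 -0.004] tau6 -0.34 w 0.37 0.0 q6 22.0
t 28.05 yaw -6.61 pos [570.03 373.9  278.59] F [-0.6 -0.8 -0.2] M [-0.019 -0.018  0.026] tau6 -0.001 w -0.13 0.0 q6 37.8
top (array([526.5,  18.3, 187.6, 166. ]), np.float64(419.5289365772061), np.float64(468.0)) [(0.73, array([ 4.929e+02, -1.432e+02,  2.000e-01])), (0.55, array([533.9,  87.3, 166.4]))] [(0.75, array([526.4,  19.4, 187.6]))] [(0.77, array([564.1,  14. , 158.4]))]
scene  [(0.66, array([531.7,  79.9, 167.8])), (0.29, array([ 493.8, -151.9,   -0.7]))] [(0.67, array([526. ,  21.7, 164.6])), (0.47, array([567. ,  16.9, 154.9]))] [(0.74, array([567.8,  13.9, 156.6]))]
```

View pics/scene9.png

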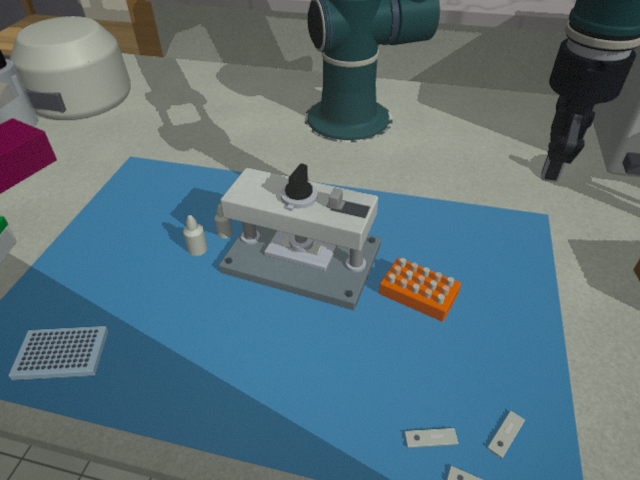

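```bash
python3 -c "
from workcell import r
print(r.finish_job())"
```

```text
the job is handed in; nothing more can be done
None
```

The job is handed in: the knob met its stop three clicks clockwise and was turned back four, then the lock tab was pushed home; torque at the stop peaked at 0.59 N m, just under the collar's roughly 0.6 N m hold, but the pictures show no collar slip, and the bottles and rack were left alone.

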